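Tip the candle tins to the front of a sprung tray

TASK

Put your fingers on the ledge at the end of the sprung tray, push it down until the tray lands on the cork stop hidden under it, and keep pressing it onto the stop with about one and a half kilos of push (never more than two and a half) for about a second, until all three candle tins have slid down against that end. Then let the tray come back up to level slowly under your fingers, without letting it snap, so that the tins stay in a row at that end, and take your hand away.

Things in the scene. Friction and masses are not known exactly. Their poses are not given: they have to be found in the camera images.
- jig: Fixed plywood stand of the tipping tray, 280 mm long (x), 200 mm wide (y), 128 mm high. Origin on the table under its middle; z up; x points along the tray to the end with the push ledge. The tray's hinge axis is parallel to y, 115 mm above the origin. Posts like the stop post stand loose beside it.
- stop (a point): Point on the table in the middle of the stand's collar, under the tray, 80 mm from the hinge towards the push end. A loose round cork stop post, 32 mm across, stands in it; it is one of three, 44, 50 or 56 mm high (the others stand beside the jig), so the tray lands on it at a tilt of about 0.49, 0.43 or 0.35 rad: to be felt.
- tray (a joint): Tilt of the tray, rad: 0 level (its rest, held up by a spring), growing as the push end goes down; the tray lands on the cork post at 0.33 to 0.53. The spring takes about 3 to 6 N on the ledge to tip; let go, it snaps the tray back. A rubber bar under the tray meets the post: from there the push rises by about 2 N per mm of ledge travel.
- tray_ledge (a point): Where to push: middle of the top of the flat wooden ledge on the tray's push end, turning with the tray; 165 mm from the hinge axis and 7 mm above it (122 mm above the table) when level. The ledge is 55 mm long (135 to 190 mm from the axis), 100 mm wide; the end wall behind it rises 26 mm above it. x points outward, y across, z up. Fingers in line across the tray keep the hand clear.
- tray_end (a point): Point turning with the tray: foot of the inside face of the push-end wall, in the middle, on the tray floor; 130 mm from the hinge axis. x points out to the push end, y across, z up. The plywood tray is 270 x 156 mm, walls 26 mm high inside, with three lanes 46 mm wide along x, 50 mm apart, between ribs 14 mm high.
- tin1_center (a point): Centre (half-way up) of an aluminium candle tin, 40 mm across, 22 mm high, about 60 g, standing in the right lane (at -50 mm on the tray's y) of the tray, somewhere in its rear half; slides on the tray floor when the tray tips. At the end wall its centre lies 20 mm from tray_end along x.
- tin2_center (a point): Centre (half-way up) of an aluminium candle tin, 40 mm across, 22 mm high, about 60 g, standing in the middle lane of the tray, somewhere in its rear half; slides on the tray floor when the tray tips. At the end wall its centre lies 20 mm from tray_end along x.
- tin3_center (a point): Centre (half-way up) of an aluminium candle tin, 40 mm across, 22 mm high, about 60 g, standing in the left lane (at +50 mm on the tray's y) of the tray, somewhere in its rear half; slides on the tray floor when the tray tips. At the end wall its centre lies 20 mm from tray_end along x.
Mind the look-alikes: they are no part of the job. Leave any orange or red look-alike of the part that bears tin2_center alone.

How it is judged (in metres and radians):
On the way:
1. the tray is pressed onto its stop by the fingers with 9 to 25 N, with all three tins against the push end, for 0.8 s (value of joint tray above 0.32 rad and contact force between the fingers and tray above 9 N and x of each of tin1_center, tin2_center, tin3_center in the frame of tray_end above -0.035 m and z of tin1_center in the frame of tray_end between 0.004 and 0.02 m and z of tin2_center in the frame of tray_end between 0.004 and 0.02 m and z of tin3_center in the frame of tray_end between 0.004 and 0.02 m), for 0.8 s.
At the end, for the whole second after the job is handed in: The tray is back level (within 0.03 rad), nobody holding it, and all three tins lie still on its floor with their centres within 35 mm of the inside of the push-end wall (20 mm is touching it) (value of joint tray between -0.03 and 0.03 rad and x of each of tin1_center, tin2_center, tin3_center in the frame of tray_end above -0.035 m and z of tin1_center in the frame of tray_end between 0.004 and 0.02 m and z of tin2_center in the frame of tray_end between 0.004 and 0.02 m and z of tin3_center in the frame of tray_end between 0.004 and 0.02 m and linear speed of each of tin1, tin2, tin3 below 0.02 m/s).
It fails at once if the robot pressed the tray with more than 25 N (contact force between any of the fingers, the arm and tray above 25 N).
It fails at once if the tray snapped back up (faster than 2 rad/s) (velocity of joint tray below -2 rad/s).
It fails at once if a tin left the tray (z of any of tin1_center, tin2_center, tin3_center in the frame of tray_end above 0.035 m or height (world z) of any of tin1_center, tin2_center, tin3_center below 0.03 m).
It also fails if it takes over 54 s, if anything falls off the work surface, if the arm or the gripper's body presses on something with over 40 N, if the wrist force passes 120 N, or if a joint passes its speed limit or range.

ROBOT

A 6-joint arm with a two-finger parallel gripper is mounted at the origin on the work surface. World frame = base frame: x ahead of the robot, y to its left, z up, the work surface at z = 0. Lengths are in m, angles in degrees, forces in N, time in s.
With the tool pointing down it reaches from about 0.375 to 0.9 m from the base axis. Payload 3.1 kg.
Tool frame: the origin (TCP) lies at the very end of the fingers, on their centre line; the grasp point (between the pads) lies behind it (bot.grip_depth is the z of the grasp point in the tool frame, in m); z points along the fingers, y is the direction in which the jaws open and shut (so a half turn about z gives the same grasp; the last joint's range is limited). The gripper opens to 87 mm and grips with 3 to 60 N. Pads are 19 mm wide; open, the fingers measure 117 mm over their backs; the gripper's body (75 mm by 190 mm) begins 51 mm behind the grasp point.
Start: joints at [-10.227, 30.224, 82.088, -0, 67.689, -10.227], TCP at [0.625, 0, 0.223] pointing down, gripper open.
Joint ranges: [-176.69, 176.69], [-43.24, 126.21], [12.49, 139.97], [-82, 262], [0, 151.66], [-163.58, 163.58]. Speed limits (degrees/s): [159.86, 159.86, 180, 180, 180, 180].

INTERFACE

Orientations are given as a 3x3 rotation matrix whose columns are the frame's x, y, z axes.
In Python, from rig import bot, vision gives the robot as it stands. The module is installed in compiled form; this text tells all that it offers.
- The arm moves only by the shell command python3 -m jog 'ROWS'. ROWS is JSON, a list of rows, each a list of 3 entries, a list of its own where there are three numbers: the shift along the tool's x, y, z in mm, then the turn, a rotation vector about the tool's x, y, z in degrees, then the closure, from 0 (fully open) to 1 (shut). In form: [[[dx, dy, dz], [wx, wy, wz], fingers], ...]. A call has 1 to 12 rows; each row is the pose to reach, as a shift and turn from the pose commanded when the call began, along the tool's axes at that moment; what a row does not reach only later rows make up. A row lasts 1/12 s, in which the tool goes at most 41.7 mm and 7.16 degrees, less where a joint would pass 70% of its speed; a pose out of reach is approached as far as the arm can. A call with a gripper value outside its range is refused whole. The fingers move at their own pace and stop on an object; the grip force is fixed at half the most. Time passes only in rows, so rows that repeat a pose let the fingers close. It gives the time, the measured TCP pose, the force and the opening at its end, in the units of the state.
- bot.read_state(): the state, without advancing time (a new reading comes with each control period).
- vision.capture(name): name is "scene" or "side" or "wrist"; returns the picture (420x560x3 uint8, red, green, blue); there is no depth.
- vision.camera_info(name): a dict with "intrinsics" (3x3 intrinsics, pixels), "camera_from_world" (4x4, takes a point from world to camera coordinates); the wrist camera has in their place "mount" (4x4, takes a point from camera to tool coordinates, whose origin is the TCP and whose axes are the flange's). Camera axes: x right, y up, looking along -z (the intrinsics and any distortion apply to the point x, -y, -z); pixel columns grow to the right and rows downward; lengths in m; the calibration is good to about 2 mm. A picture is of the moment at which its call begins: read the wrist's pose just before it. camera_info takes no time and is no camera call.
- bot.hand_in(): hands the job in, once; it reports no verdict.
The state is a dict: "time_s": time; "joint_positions": joint angles; "qvel": joint speeds; "tau": joint torques, N m; "position": TCP position; "tcp_rot": TCP orientation; "force": force on the tool from outside, world axes, zero at the start; "moment": the same for the moment, N m; "opening": opening from 0.0 (shut) to 1.0 (fully open).
Only numpy, scipy, OpenCV 4.12 (cv2) and the standard library are available. Lean on these libraries where they do the work, as an engineer would, in place of code of your own. Each camera call takes 0.05 s, during which the arm holds its last target. There are 200 camera calls.

## Working session

There is one attempt and no reset: what is moved stays moved. The work goes in short steps, Python scripts to look and compute and a shell command to move; the robot and the scene stay as the last step left them, time stands still between calls to the robot, and variables do not carry over. Pictures are saved under pics/ and viewed, about 8 in all and at most 12, crops included, and the job is handed in when it is done.

```bash
mkdir -p pics; python3 - <<'E'
from rig import bot, vision
import cv2,numpy as np
s=bot.read_state(); print({k:np.round(v,3).tolist() for k,v in s.items()}, bot.grip_depth)
for n in ("scene","side"):
    cv2.imwrite(f"pics/{n}0.png",cv2.resize(vision.capture(n)[:,:,::-1],(800,600),interpolation=cv2.INTER_CUBIC))
    c=vision.camera_info(n); print(n,c)
E
```

```text
{'time_s': 0.0, 'joint_positions': [-10.227, 30.28, 82.158, 0.0, 67.689, -10.226], 'qvel': [-0.032, 0.016, -0.095, -0.038, 0.03, 0.154], 'tau': [-0.001, -44.005, -17.659, 0.063, 0.058, -0.0], 'position': [0.624, 0.0, 0.222], 'tcp_rot': [[0.0, 1.0, -0.002], [1.0, -0.0, 0.0], [0.0, -0.002, -1.0]], 'force': [1.448, -0.182, 0.547], 'moment': [0.031, -0.018, 0.01], 'opening': 0.999} -0.0187
scene {'intrinsics': array([[415.28216898,   0.        , 280.50134802],
       [  0.        , 415.28216898, 210.16992573],
       [  0.        ,   0.        ,   1.        ]]), 'camera_from_world': array([[ 0.06651234,  0.99772955,  0.01057584, -0.06552215],
       [-0.87131049,  0.05291339,  0.48787109,  0.44913069],
       [ 0.4862038 , -0.04166429,  0.87285162, -1.14948453],
       [ 0.        ,  0.        ,  0.        ,  1.        ]])}
side {'intrinsics': array([[464.08129851,   0.        , 277.32968248],
       [  0.        , 464.08129851, 211.41060651],
       [  0.        ,   0.        ,   1.        ]]), 'camera_from_world': array([[ 0.54686142, -0.83718343,  0.0081544 , -0.29563366],
       [ 0.51081059,  0.34135479,  0.78901803, -0.37373895],
       [-0.66333637, -0.42731816,  0.61431592, -0.58512943],
       [ 0.        ,  0.        ,  0.        ,  1.        ]])}
```

View pics/scene0.png

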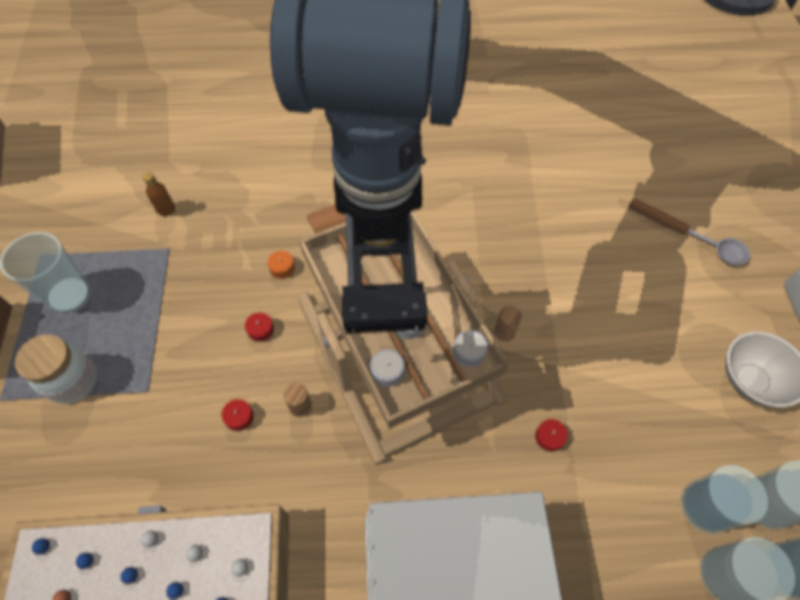

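View pics/side0.png

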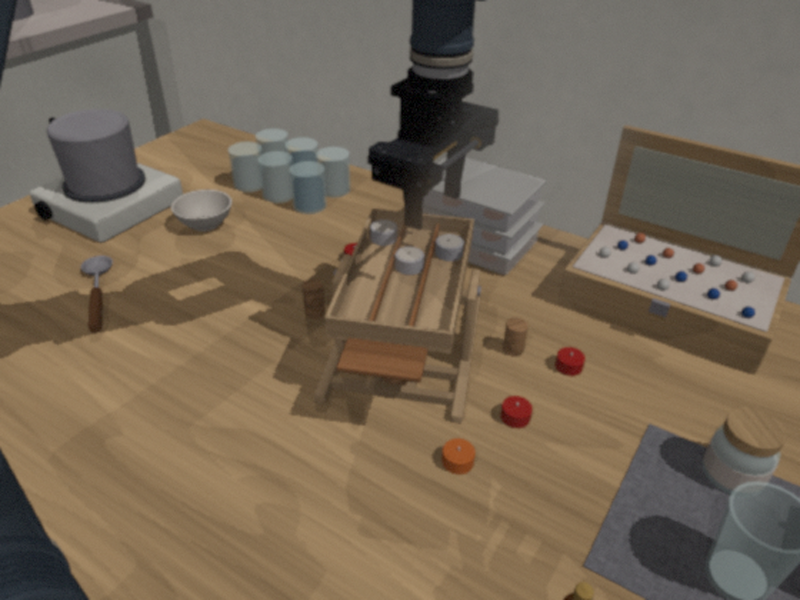

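```bash
cat > h.py <<'E'
from rig import bot, vision
import numpy as np
def ray(n,u,v,z,sc=0.7):
    c=vision.camera_info(n);K=c["intrinsics"];T=c["camera_from_world"]
    d=np.linalg.inv(K)@[u*sc,v*sc,1]; d=np.array([d[0],-d[1],-d[2]])
    R=T[:3,:3];o=-R.T@T[:3,3];d=R.T@d
    return o+d*(z-o[2])/d[2]
E
python3 - <<'E'
from h import *
for n,pts,z in [("side",[(328,318),(470,335),(475,217),(372,212)],.148),("side",[(345,340),(428,350),(425,378),(338,368)],.122),
 ("scene",[(302,243),(388,420),(503,368),(412,212)],.148),("scene",[(307,218),(338,205)],.122)]:
    for p in pts: print(n,p,ray(n,*p,z).round(3))
E
```

```text
side (328, 318) [0.442 0.035 0.148]
side (470, 335) [ 0.509 -0.123  0.148]
side (475, 217) [ 0.753 -0.001  0.148]
side (372, 212) [0.679 0.136 0.148]
side (345, 340) [0.444 0.013 0.122]
side (428, 350) [ 0.485 -0.081  0.122]
side (425, 378) [ 0.442 -0.103  0.122]
side (338, 368) [ 0.4   -0.01   0.122]
scene (302, 243) [ 0.507 -0.098  0.148]
scene (388, 420) [0.75  0.    0.148]
scene (503, 368) [0.697 0.136 0.148]
scene (412, 212) [0.465 0.048 0.148]
scene (307, 218) [ 0.447 -0.096  0.122]
scene (338, 205) [ 0.427 -0.052  0.122]
```

```bash
python3 -m jog '[[[-4,-15,2],[0,0,5.5],1],[[-8,-30,4],[0,0,11],1],[[-12,-45,6],[0,0,16.5],1],[[-16,-60,8],[0,0,22],1],[[-20,-75,10],[0,0,27.5],1],[[-24,-90,12],[0,0,33],1],[[-28,-105,14],[0,0,38.5],1],[[-32,-120,16],[0,0,44],1],[[-36,-135,18],[0,0,49.5],1],[[-41,-150,20],[0,0,55],1],[[-45,-165,22],[0,0,61],1],[[-49,-178,24],[0,0,66.5],1]]'
python3 -m jog '[[[0,0,0],[0,0,0],1],[[0,0,0],[0,0,0],1],[[0,0,15],[0,0,0],1],[[0,0,25],[0,0,0],1],[[0,0,25],[0,0,0],1],[[0,0,25],[0,0,0],1]]'
python3 - <<'E'
from rig import bot, vision
import cv2,numpy as np
s=bot.read_state(); print({k:np.round(s[k],3).tolist() for k in("time_s","position","tcp_rot","force","opening","joint_positions")})
for n in ("scene","side","wrist"):
    im=vision.capture(n)[:,:,::-1]; cv2.imwrite(f"pics/{n}1.png",im)
a=cv2.imread("pics/side1.png")[130:310,200:380]; b=cv2.imread("pics/scene1.png")[110:320,190:380]; 
a=cv2.resize(a,(720,720)[:2],interpolation=cv2.INTER_CUBIC)[:600]
cv2.imwrite("pics/a1.png",a)
cv2.imwrite("pics/w1.png",np.hstack([cv2.resize(cv2.imread("pics/wrist1.png"),(440,330)),cv2.resize(b,(300,330))]))
E
```

```text
time_s: 1.1
position: [0.4456, -0.0489, 0.1982]
tcp_rot: [[0.919, 0.394, -0.001], [0.394, -0.919, 0.0], [-0.001, -0.001, -1.0]]
force: [0.2, -0.1, -0.4]
opening: 0.169
time_s: 1.6
position: [0.4477, -0.0488, 0.1733]
tcp_rot: [[0.916, 0.4, -0.0], [0.4, -0.916, 0.0], [-0.0, -0.0, -1.0]]
force: [0.5, 0.1, 0.3]
opening: 0.002
{'time_s': 1.6, 'position': [0.448, -0.049, 0.173], 'tcp_rot': [[0.916, 0.4, -0.0], [0.4, -0.916, 0.0], [-0.0, -0.0, -1.0]], 'force': [0.525, 0.085, 0.255], 'opening': 0.002, 'joint_positions': [-20.5, 21.459, 109.423, 0.012, 49.137, 45.891]}
```

View pics/a1.png

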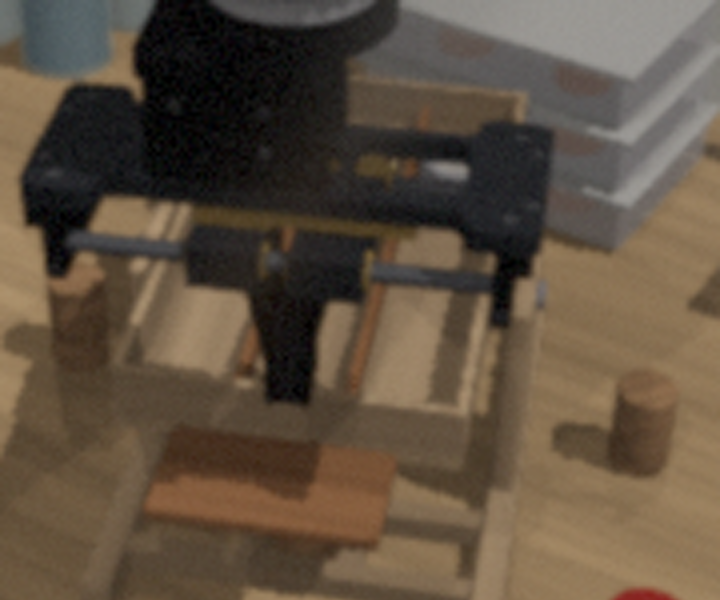

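View pics/w1.png

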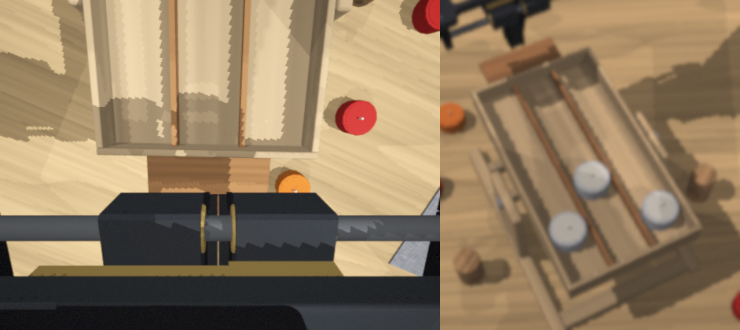

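```bash
python3 - <<'E'
from h import *
P=[ray("side",200+u/4,130+v/4,.122,1) for u,v in [(172,430),(396,460),(378,543),(146,515)]]
for p in P: print(p.round(3))
print(np.mean(P,0))
c=vision.camera_info("side");T=c["camera_from_world"];K=c["intrinsics"]
p=T@[.448,-.049,.173,1]; q=K@[p[0],-p[1],-p[2]]; q/=q[2]; print("tip crop px",(q[0]-200)*4,(q[1]-130)*4)
# wrist: ledge far edge/wall foot, sides
c=vision.camera_info("wrist");M=c["mount"];K=c["intrinsics"];s=bot.read_state();R=np.array(s["tcp_rot"]);t=np.array(s["position"])
o=t+R@M[:3,3]
for u,v,z in [(98,153,.148),(318,153,.148),(150,158,.122),(270,158,.122)]:
    d=np.linalg.inv(K)@[u*560/440,v*420/330,1]; d=R@M[:3,:3]@[d[0],-d[1],-d[2]]
    print("wrist",(o+d*(z-o[2])/d[2]).round(3))
E
```

```text
[0.446 0.011 0.122]
[ 0.484 -0.08   0.122]
[ 0.437 -0.1    0.122]
[ 0.397 -0.012  0.122]
[ 0.44108883 -0.04517291  0.122     ]
tip crop px 289.1423723861087 387.4030200123617
wrist [0.443 0.04  0.148]
wrist [ 0.504 -0.102  0.148]
wrist [0.446 0.009 0.122]
wrist [ 0.484 -0.079  0.122]
```

```bash
python3 -m jog '[[[-8,-3,10],[0,0,0],1],[[-15,-6,20],[0,0,0],1],[[-15,-6,30],[0,0,0],1],[[-15,-6,38],[0,0,0],1],[[-15,-6,44],[0,0,0],1],[[-15,-6,46],[0,0,0],1],[[-15,-6,46],[0,0,0],1]]'
python3 -m jog '[[[0,0,2],[0,0,0],1],[[0,0,4],[0,0,0],1],[[0,0,6],[0,0,0],1],[[0,0,8],[0,0,0],1],[[0,0,10],[0,0,0],1],[[0,0,12],[0,0,0],1],[[0,0,14],[0,0,0],1],[[0,0,15],[0,0,0],1]]'
```

```text
time_s: 2.33
position: [0.4311, -0.0495, 0.1273]
tcp_rot: [[0.917, 0.399, -0.0], [0.399, -0.917, 0.0], [-0.0, -0.0, -1.0]]
force: [0.2, 0.5, -0.2]
opening: 0.002
time_s: 3.0
position: [0.4312, -0.0496, 0.1124]
tcp_rot: [[0.917, 0.399, 0.001], [0.399, -0.917, -0.0], [0.001, 0.001, -1.0]]
force: [0.5, 0.2, 3.7]
opening: 0.004
```

```bash
python3 -m jog '[[[0,0,2],[0,0,0],1],[[0,0,4],[0,0,0],1],[[0,0,6],[0,0,0],1],[[0,0,8],[0,0,0],1],[[1,0,10],[0,0,0],1],[[1,0,12],[0,0,0],1],[[1,0,14],[0,0,0],1],[[1,0,16],[0,0,0],1],[[2,0,18],[0,0,0],1],[[2,0,20],[0,0,0],1],[[2,0,22],[0,0,0],1],[[2,0,24],[0,0,0],1]]'
python3 -m jog '[[[0,0,2],[0,0,0],1],[[0,0,4],[0,0,0],1],[[0,0,6],[0,0,0],1],[[1,0,8],[0,0,0],1],[[1,0,10],[0,0,0],1],[[1,0,12],[0,0,0],1],[[2,0,14],[0,0,0],1],[[2,0,16],[0,0,0],1],[[2,0,18],[0,0,0],1],[[2,0,18],[0,0,0],1]]'
```

```text
time_s: 4.0
position: [0.4328, -0.0485, 0.0884]
tcp_rot: [[0.917, 0.399, 0.0], [0.399, -0.917, 0.0], [0.0, -0.0, -1.0]]
force: [0.6, 0.5, 4.4]
opening: 0.001
time_s: 4.83
position: [0.4342, -0.0477, 0.0701]
tcp_rot: [[0.917, 0.399, -0.001], [0.399, -0.917, 0.0], [-0.001, -0.001, -1.0]]
force: [0.7, -0.2, 2.2]
opening: 0.004
```

```bash
python3 -m jog '[[[0,0,1],[0,0,0],1],[[0,0,2],[0,0,0],1],[[0,0,3],[0,0,0],1],[[0,0,4],[0,0,0],1],[[0,0,4],[0,0,0],1]]'
```

```text
time_s: 5.25
position: [0.4344, -0.0478, 0.0664]
tcp_rot: [[0.917, 0.399, -0.0], [0.399, -0.917, 0.0], [-0.0, -0.0, -1.0]]
force: [0.2, -0.2, 3.4]
opening: 0.005
```

```bash
python3 -m jog '[[[0,0,1],[0,0,0],1],[[0,0,2],[0,0,0],1],[[0,0,3],[0,0,0],1],[[0,0,4],[0,0,0],1],[[0,0,4],[0,0,0],1]]'
```

```text
time_s: 5.67
position: [0.4345, -0.0479, 0.0624]
tcp_rot: [[0.917, 0.399, -0.0], [0.399, -0.917, -0.0], [-0.0, -0.0, -1.0]]
force: [0.8, -0.3, 3.0]
opening: 0.006
```

```bash
python3 -m jog '[[[0,0,1],[0,0,0],1],[[0,0,2],[0,0,0],1],[[0,0,3],[0,0,0],1],[[0,0,4],[0,0,0],1],[[0,0,4],[0,0,0],1]]'
```

```text
time_s: 6.08
position: [0.4344, -0.0478, 0.0584]
tcp_rot: [[0.917, 0.399, -0.0], [0.399, -0.917, 0.0], [-0.0, -0.0, -1.0]]
force: [-0.6, -0.5, 1.7]
opening: 0.004
```

```bash
python3 -c "
from rig import bot,vision
import cv2
a=vision.capture('side')[:,:,::-1]; cv2.imwrite('pics/s2.png',cv2.resize(a[130:310,180:400],(733,600),interpolation=cv2.INTER_CUBIC))"
```

```text
(no output)
```

View pics/s2.png

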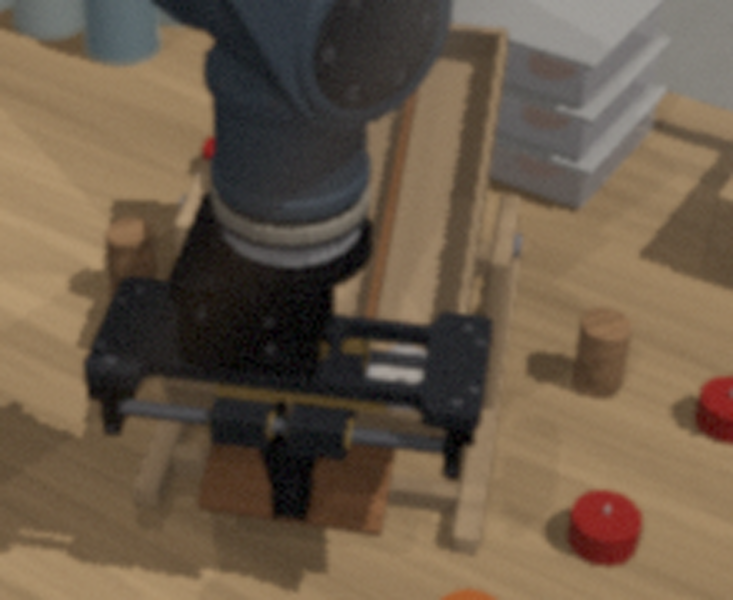

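```bash
python3 -m jog '[[[1,0,0],[0,0,0],1],[[2,0,0.5],[0,0,0],1],[[3,0,1],[0,0,0],1],[[4,0,1.5],[0,0,0],1],[[5,0,2],[0,0,0],1],[[5,0,2],[0,0,0],1]]'
```

```text
time_s: 6.63
position: [0.4389, -0.0456, 0.0564]
tcp_rot: [[0.917, 0.399, -0.001], [0.399, -0.917, 0.0], [-0.0, -0.001, -1.0]]
force: [-2.2, -0.5, 2.8]
opening: 0.007
```

```bash
python3 -m jog '[[[0,0,1],[0,0,0],1],[[0,0,2],[0,0,0],1],[[0,0,3],[0,0,0],1],[[0,0,3],[0,0,0],1]]'
```

```text
time_s: 6.97
position: [0.4395, -0.0459, 0.0535]
tcp_rot: [[0.917, 0.399, 0.001], [0.399, -0.917, -0.0], [0.001, 0.001, -1.0]]
force: [-0.1, 0.3, 3.0]
opening: 0.001
```

```bash
python3 -m jog '[[[0,0,1],[0,0,0],1],[[0,0,2],[0,0,0],1],[[0,0,3],[0,0,0],1],[[0,0,3],[0,0,0],1]]'
```

```text
time_s: 7.3
position: [0.4394, -0.0461, 0.0504]
tcp_rot: [[0.917, 0.399, 0.001], [0.399, -0.917, -0.0], [0.0, 0.001, -1.0]]
force: [0.3, -0.7, 3.2]
opening: 0.002
```

```bash
python3 -m jog '[[[0,0,1],[0,0,0],1],[[0,0,2],[0,0,0],1],[[0,0,3],[0,0,0],1],[[0,0,3],[0,0,0],1]]'
```

```text
time_s: 7.63
position: [0.4391, -0.0459, 0.0474]
tcp_rot: [[0.917, 0.399, -0.0], [0.399, -0.917, -0.0], [-0.0, -0.0, -1.0]]
force: [-0.3, -0.5, 2.0]
opening: 0.004
```

```bash
python3 -m jog '[[[0,0,1],[0,0,0],1],[[0,0,2],[0,0,0],1],[[0,0,3],[0,0,0],1],[[0,0,3],[0,0,0],1]]'
```

```text
time_s: 7.97
position: [0.439, -0.0458, 0.0444]
tcp_rot: [[0.917, 0.399, -0.0], [0.399, -0.917, 0.0], [-0.0, -0.0, -1.0]]
force: [-0.5, 0.4, 2.7]
opening: 0.007
```

```bash
python3 -m jog '[[[0,0,1],[0,0,0],1],[[0,0,2],[0,0,0],1],[[0,0,3],[0,0,0],1],[[0,0,3],[0,0,0],1]]'
```

```text
time_s: 8.3
position: [0.439, -0.0458, 0.0414]
tcp_rot: [[0.917, 0.399, -0.0], [0.399, -0.917, 0.0], [-0.0, -0.0, -1.0]]
force: [-0.1, 0.5, 3.4]
opening: 0.005
```

```bash
python3 -m jog '[[[0,0,1],[0,0,0],1],[[0,0,2],[0,0,0],1],[[0,0,3],[0,0,0],1],[[0,0,3],[0,0,0],1]]'
```

```text
time_s: 8.63
position: [0.439, -0.0459, 0.0384]
tcp_rot: [[0.917, 0.399, -0.0], [0.399, -0.917, 0.0], [-0.0, -0.0, -1.0]]
force: [-0.4, 0.0, 3.2]
opening: 0.005
```

```bash
python3 -m jog '[[[0,0,1],[0,0,0],1],[[0,0,2],[0,0,0],1],[[0,0,3],[0,0,0],1],[[0,0,3],[0,0,0],1]]'
```

```text
time_s: 8.97
position: [0.439, -0.0459, 0.0355]
tcp_rot: [[0.917, 0.399, -0.0], [0.399, -0.917, -0.0], [-0.0, -0.0, -1.0]]
force: [-1.5, -0.7, 6.0]
opening: 0.004
```

```bash
python3 -m jog '[[[0,0,1],[0,0,0],1],[[0,0,2],[0,0,0],1],[[0,0,2],[0,0,0],1]]'
```

```text
time_s: 9.22
position: [0.4391, -0.0459, 0.0337]
tcp_rot: [[0.917, 0.399, 0.0], [0.399, -0.917, -0.0], [0.0, 0.0, -1.0]]
force: [-1.0, -1.0, 7.2]
opening: 0.008
```

```bash
python3 -m jog '[[[0,0,1],[0,0,0],1],[[0,0,2],[0,0,0],1],[[0,0,2],[0,0,0],1]]'
```

```text
time_s: 9.47
position: [0.4391, -0.0459, 0.0319]
tcp_rot: [[0.917, 0.399, 0.0], [0.399, -0.917, -0.0], [0.0, 0.0, -1.0]]
force: [-2.0, -1.1, 9.5]
opening: 0.005
```

```bash
python3 -m jog '[[[0,0,1],[0,0,0],1],[[0,0,2],[0,0,0],1],[[0,0,3],[0,0,0],1],[[0,0,3],[0,0,0],1],[[0,0,3],[0,0,0],1]]'
```

```text
time_s: 9.88
position: [0.439, -0.046, 0.0293]
tcp_rot: [[0.917, 0.399, 0.0], [0.399, -0.917, -0.0], [0.0, 0.001, -1.0]]
force: [-3.2, -1.3, 13.8]
opening: 0.003
```

```bash
python3 -m jog '[[[0,0,0.5],[0,0,0],1],[[0,0,0.5],[0,0,0],1],[[0,0,0.5],[0,0,0],1],[[0,0,0.5],[0,0,0],1],[[0,0,0.5],[0,0,0],1],[[0,0,0.5],[0,0,0],1],[[0,0,0.5],[0,0,0],1],[[0,0,0.5],[0,0,0],1],[[0,0,0.5],[0,0,0],1],[[0,0,0.5],[0,0,0],1],[[0,0,0.5],[0,0,0],1],[[0,0,0.5],[0,0,0],1]]'
python3 -c "
from rig import bot,vision
import cv2,numpy as np
a=vision.capture('side')[:,:,::-1];b=vision.capture('wrist')[:,:,::-1]
cv2.imwrite('pics/s3.png',np.hstack([cv2.resize(a[130:310,180:400],(367,300),interpolation=cv2.INTER_CUBIC),cv2.resize(b,(400,300))]))"
```

```text
time_s: 10.88
position: [0.439, -0.046, 0.0289]
tcp_rot: [[0.917, 0.399, 0.001], [0.399, -0.917, -0.0], [0.0, 0.001, -1.0]]
force: [-2.7, 0.2, 14.6]
opening: 0.004
```

View pics/s3.png

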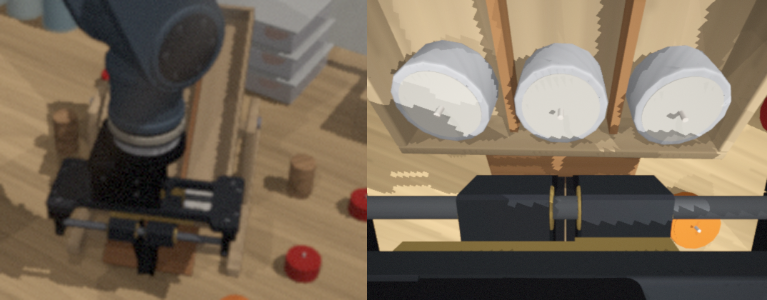

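```bash
python3 -m jog '[[[0,0,0],[0,0,0],1],[[0,0,0],[0,0,0],1],[[0,0,0],[0,0,0],1],[[0,0,0],[0,0,0],1],[[0,0,0],[0,0,0],1],[[0,0,0],[0,0,0],1]]'
python3 -m jog '[[[0,0,-0.5],[0,0,0],1],[[0,0,-1],[0,0,0],1],[[0,0,-2],[0,0,0],1],[[0,0,-3],[0,0,0],1],[[0,0,-4],[0,0,0],1],[[0,0,-5],[0,0,0],1],[[0,0,-6],[0,0,0],1],[[0,0,-7],[0,0,0],1],[[0,0,-8],[0,0,0],1],[[0,0,-9],[0,0,0],1],[[0,0,-10],[0,0,0],1],[[0,0,-11],[0,0,0],1]]'
python3 -m jog '[[[0,0,-1],[0,0,0],1],[[0,0,-2],[0,0,0],1],[[0,0,-3.5],[0,0,0],1],[[0,0,-5],[0,0,0],1],[[0,0,-6.5],[0,0,0],1],[[0,0,-8],[0,0,0],1],[[0,0,-9.5],[0,0,0],1],[[0,0,-11],[0,0,0],1],[[0,0,-12.5],[0,0,0],1],[[0,0,-14],[0,0,0],1],[[0,0,-15.5],[0,0,0],1],[[0,0,-17],[0,0,0],1]]'
```

```text
time_s: 11.48
position: [0.439, -0.046, 0.029]
tcp_rot: [[0.917, 0.399, 0.001], [0.399, -0.917, -0.0], [0.0, 0.001, -1.0]]
force: [-2.6, -0.3, 14.7]
opening: 0.001
time_s: 12.48
position: [0.4391, -0.0457, 0.039]
tcp_rot: [[0.917, 0.399, -0.0], [0.399, -0.917, 0.0], [-0.0, -0.0, -1.0]]
force: [-2.3, -0.7, 2.6]
opening: 0.007
time_s: 13.48
position: [0.4392, -0.0459, 0.0562]
tcp_rot: [[0.917, 0.399, 0.0], [0.399, -0.917, -0.0], [0.0, 0.0, -1.0]]
force: [-1.2, -0.7, 2.6]
opening: 0.006
```

```bash
python3 -m jog '[[[0,0,-1.5],[0,0,0],1],[[0,0,-3],[0,0,0],1],[[0,0,-4.5],[0,0,0],1],[[0,0,-6],[0,0,0],1],[[0,0,-7.5],[0,0,0],1],[[0,0,-9],[0,0,0],1],[[0,0,-10.5],[0,0,0],1],[[0,0,-12],[0,0,0],1],[[0,0,-13.5],[0,0,0],1],[[0,0,-15],[0,0,0],1],[[0,0,-16.5],[0,0,0],1],[[0,0,-18],[0,0,0],1]]'
python3 -m jog '[[[0,0,-1.5],[0,0,0],1],[[0,0,-3],[0,0,0],1],[[0,0,-4.5],[0,0,0],1],[[0,0,-6],[0,0,0],1],[[0,0,-7.5],[0,0,0],1],[[0,0,-9],[0,0,0],1],[[0,0,-10.5],[0,0,0],1],[[0,0,-12],[0,0,0],1],[[0,0,-13.5],[0,0,0],1],[[0,0,-15],[0,0,0],1],[[0,0,-16.5],[0,0,0],1],[[0,0,-18],[0,0,0],1]]'
```

```text
time_s: 14.48
position: [0.4391, -0.0459, 0.0742]
tcp_rot: [[0.917, 0.399, 0.0], [0.399, -0.917, -0.0], [0.0, 0.0, -1.0]]
force: [-0.6, -0.4, 2.7]
opening: 0.006
time_s: 15.48
position: [0.4391, -0.0458, 0.0922]
tcp_rot: [[0.917, 0.399, 0.0], [0.399, -0.917, -0.0], [0.0, 0.0, -1.0]]
force: [-1.4, -0.5, 1.4]
opening: 0.005
```

```bash
python3 -m jog '[[[0,0,-1.5],[0,0,0],1],[[0,0,-3],[0,0,0],1],[[0,0,-4.5],[0,0,0],1],[[0,0,-6],[0,0,0],1],[[0,0,-7],[0,0,0],1],[[0,0,-8],[0,0,0],1],[[0,0,-9],[0,0,0],1],[[0,0,-10],[0,0,0],1],[[0,0,-11],[0,0,0],1],[[0,0,-12],[0,0,0],1],[[0,0,-13],[0,0,0],1],[[0,0,-14],[0,0,0],1]]'
python3 -m jog '[[[0,0,-1],[0,0,0],1],[[0,0,-2],[0,0,0],1],[[0,0,-3],[0,0,0],1],[[0,0,-4],[0,0,0],1],[[0,0,-5],[0,0,0],1],[[0,0,-6],[0,0,0],1],[[0,0,-7],[0,0,0],1],[[0,0,-8],[0,0,0],1],[[0,0,-9],[0,0,0],1],[[0,0,-10],[0,0,0],1],[[0,0,-11],[0,0,0],1],[[0,0,-12],[0,0,0],1]]'
python3 -m jog '[[[0,0,-1],[0,0,0],1],[[0,0,-2],[0,0,0],1],[[0,0,-3],[0,0,0],1],[[0,0,-4],[0,0,0],1],[[0,0,-5],[0,0,0],1],[[0,0,-6],[0,0,0],1],[[0,0,-7],[0,0,0],1],[[0,0,-8],[0,0,0],1],[[0,0,-9],[0,0,0],1],[[0,0,-10],[0,0,0],1],[[0,0,-11],[0,0,0],1],[[0,0,-12],[0,0,0],1]]'
```

```text
time_s: 16.48
position: [0.4391, -0.0459, 0.1062]
tcp_rot: [[0.917, 0.399, 0.0], [0.399, -0.917, -0.0], [0.0, 0.0, -1.0]]
force: [-0.4, -1.1, 1.3]
opening: 0.005
time_s: 17.48
position: [0.4391, -0.0459, 0.1182]
tcp_rot: [[0.917, 0.399, 0.0], [0.399, -0.917, -0.0], [0.0, 0.0, -1.0]]
force: [0.0, 0.6, 1.1]
opening: 0.004
time_s: 18.48
position: [0.4391, -0.0459, 0.1302]
tcp_rot: [[0.917, 0.399, -0.0], [0.399, -0.917, -0.0], [-0.0, 0.0, -1.0]]
force: [0.0, -0.2, 0.2]
opening: 0.006
```

Now lift clear and look.

```bash
python3 -m jog '[[[0,0,-10],[0,0,0],1],[[0,0,-25],[0,0,0],1],[[0,0,-40],[0,0,0],1],[[0,0,-55],[0,0,0],1],[[0,0,-70],[0,0,0],1],[[0,0,-70],[0,0,0],1],[[0,0,-70],[0,0,0],1],[[0,0,-70],[0,0,0],1]]'
python3 -c "
from rig import bot,vision
import cv2,numpy as np
a=vision.capture('side')[:,:,::-1];b=vision.capture('wrist')[:,:,::-1]
cv2.imwrite('pics/s4.png',np.hstack([cv2.resize(a[130:310,180:400],(367,300),interpolation=cv2.INTER_CUBIC),cv2.resize(b,(400,300))]))"
```

```text
time_s: 19.15
position: [0.4385, -0.0457, 0.1995]
tcp_rot: [[0.917, 0.399, -0.001], [0.399, -0.917, 0.0], [-0.001, -0.001, -1.0]]
force: [0.1, -0.0, -0.6]
opening: 0.005
```

View pics/s4.png

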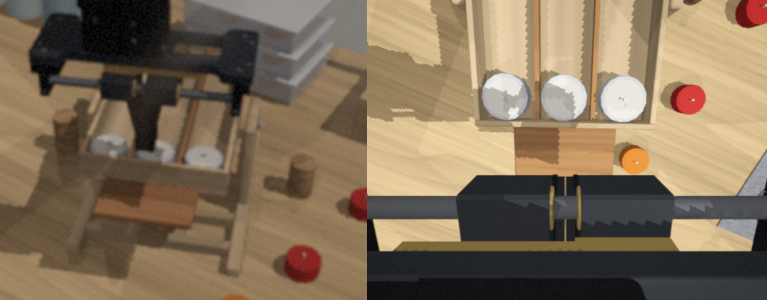

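```bash
python3 -c "
from rig import bot
print(bot.hand_in())"
```

```text
the job is handed in; nothing more can be done
None
```

I pushed the tray down on its ledge until the force rose. It met the stop with the fingertips about 37 mm above the table, which fits the lowest cork post. I held it there with about 14–15 N for 1.7 s, then let it rise under the fingers at 12–18 mm/s and lifted the hand clear.

**While pressed:** the wrist picture showed all three tins against the push end. The highest reading printed was about 15 N; force was only read at the end of each move.

**After release:** with the hand clear, the pictures show the tray level and the three tins in a row at the push-end wall. The wrist force was back to about zero. I judged this by eye and did not measure the final tin positions or the tray's tilt.

**Time and result:** the run took about 19 s of the 54 s allowed. None of my checks failed or disagreed. The job is handed in, and no verdict was reported.

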